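Load the reagent bottles into their cradles

TASK

Get the analyser's reagents ready: stand each of the four amber bottles in the grey cradle that matches its shape and size, upright and flat on the cradle's floor, with the square and the oblong bottle straight in their cradles. Keep the bottles upright all the way and do not knock the glass flask about.

Things in the scene. Friction and masses are not known exactly. Their poses are not given: they have to be found in the camera images.
- small_round_mid (a point): small round bottle, body 34 mm diameter and 54 mm high, of amber-brown plastic, loose, standing upright; narrower round white cap above the body, 70 mm high in all. This point is on its upright axis half-way up, 35 mm above its underside; z is up along the bottle.
- large_round_mid (a point): large round bottle, body 60 mm diameter and 58 mm high, of amber-brown plastic, loose, standing upright; narrower round white cap above the body, 76 mm high in all. This point is on its upright axis half-way up, 38 mm above its underside; z is up along the bottle.
- square_mid (a point): square bottle, body 42 x 42 mm across (along its x and y axes) and 56 mm high, of amber-brown plastic, loose, standing upright; narrower round white cap above the body, 72 mm high in all. This point is on its upright axis half-way up, 36 mm above its underside; z is up along the bottle.
- oblong_mid (a point): oblong (flat-sided) bottle, body 64 mm long along its x axis, 30 mm thick along its y axis, 56 mm high, of amber-brown plastic, loose, standing upright; narrower round white cap above the body, 72 mm high in all. This point is on its upright axis half-way up, 36 mm above its underside; z is up along the bottle.
- cradle_small_round_seat (a point): small round cradle: low round grey tray with black floor, pocket 52 mm inside diameter; fixed to the bench, wall 4 mm thick, rim 14 mm above the bench. This point is the centre of the pocket's floor, 5 mm above the bench and 9 mm below the rim; z is up.
- cradle_large_round_seat (a point): large round cradle: low round grey tray with black floor, pocket 78 mm inside diameter; fixed to the bench, wall 4 mm thick, rim 14 mm above the bench. This point is the centre of the pocket's floor, 5 mm above the bench and 9 mm below the rim; z is up.
- cradle_square_seat (a point): square cradle: low square grey tray with black floor, pocket 58 x 58 mm inside along its x and y axes; fixed to the bench, wall 4 mm thick, rim 14 mm above the bench. This point is the centre of the pocket's floor, 5 mm above the bench and 9 mm below the rim; z is up.
- cradle_oblong_seat (a point): oblong cradle: low oblong grey tray with black floor, pocket 80 mm long inside along its x axis and 46 mm wide along its y axis; fixed to the bench, wall 4 mm thick, rim 14 mm above the bench. This point is the centre of the pocket's floor, 5 mm above the bench and 9 mm below the rim; z is up.
- flask_mid (a point): small conical glass flask with stopper, loose, standing upright among the bottles and cradles; 58 mm diameter at the foot, 30 mm at the neck, 100 mm high. This point is on its axis half-way up, 50 mm above its underside. Not to be knocked.

How it is judged:
By the outcome, as a careful person would: the job done as asked, in the order asked, and still so for the second after the job is handed in, with the robot touching nothing.
It also fails if it takes over 106 s, if anything falls off the work surface, if the arm or the gripper's body presses on something with over 40 N, if the wrist force passes 120 N, or if a joint passes its speed limit or range.

ROBOT

A 6-joint arm with a two-finger parallel gripper is mounted at the origin on the work surface. World frame = base frame: x ahead of the robot, y to its left, z up, the work surface at z = 0. Lengths are in m, angles in rad, forces in N, time in s.
With the tool pointing down it reaches from about 0.4 to 0.825 m from the base axis. Payload 7 kg.
Tool frame: the origin (TCP) lies on the centre line of the jaws, within the pads' length; the fingertips stand 22 mm ahead of it and the grasp point (between the pads) lies 3 mm ahead of it; z points along the fingers, y is the line along which they close (so a half turn about z gives the same grasp; the last joint's range is limited). The gripper opens to 88 mm and grips with 3 to 60 N. Pads are 19 mm wide; open, the fingers measure 130 mm over their backs; the gripper's body (78 mm by 193 mm) begins 47 mm behind the grasp point.
Start: joints at [1.614, 0.359, 0.012, 0, -1.224, -0.288], TCP at [0.164, 0.655, 0.223] pointing down, gripper open.
Joint ranges: [-3.07, 3.07], [-1.43, 2.12], [-1.02, 1.25], [-3.03, 1.67], [-3.05, -0], [-3.03, 3.03]. Speed limits (rad/s): [2.39, 2.39, 3.01, 3.14, 3.14, 3.14].

INTERFACE

Orientations are given as [roll, pitch, yaw] about the fixed x, y, z axes, in that order (R = Rz(yaw) Ry(pitch) Rx(roll)).
In Python, from station import monitor, viewer, order gives the robot as it stands. The module is installed in compiled form; this text tells all that it offers.
- The arm moves only by the tool servo_tool, never from a script. Its argument "targets" is a list of rows, each an object with "angular": the turn, a rotation vector about the tool's x, y, z in degrees, a list of three; "xyz": the shift along the tool's x, y, z in cm, a list of three; "claw": the finger opening in cm, from 0 to 8.76. A call has 1 to 20 rows; each row shifts and turns the commanded pose from where the row before left it, along the tool's axes as they then stand; what a row does not reach is not made up. A row lasts 1/10 s, in which the tool goes at most 50 mm and 8.59 degrees, less where a joint would pass 70% of its speed; a pose out of reach is approached as far as the arm can. A call is refused whole if a number of a shift passes 5 or a number of a turn 8.59, either way. A call with a gripper value outside its range is refused whole. The fingers move at their own pace and stop on an object; "force" is the grip in N (left out, the last holds). Time passes only in rows, so rows that do not move let the fingers close. It gives the time, the measured TCP pose, the force, the opening and the grip force at its end, in the units of the state.
- monitor.get_state(): the state, without advancing time (a new reading comes with each control period).
- viewer.grab_frame(name): name is "side" or "top"; returns a dict with "color" (480x640x3 uint8, blue, green, red), "fovy" (degrees; the focal length in pixels is half the picture's height over the tangent of half this angle, whatever the lens; pixels are square), "cx", "cy" (the principal point, pixels), "R" (3x3) and "t" (3): a world point X has camera coordinates R X + t. Camera axes: x right, y down, z forward; pixel columns grow to the right and rows downward; lengths in m; the calibration is good to about 2 mm. A picture is of the moment at which its call begins. There is no depth.
- order.job_done(): hands the job in; it is judged then, once.
The state is a dict: "t": time; "q": joint angles; "qd": joint speeds; "joint_efforts": joint torques, N m; "eef_pos": TCP position; "ee_rot": TCP orientation; "force": force on the tool from outside, world axes, zero at the start; "moment": the same for the moment, N m; "width": finger opening in m; "gripper_force": force on a finger pad.
Only numpy, scipy, OpenCV 4.12 (cv2) and the standard library are available. Lean on these libraries where they do the work, as an engineer would, in place of code of your own. Each camera call takes 0.05 s, during which the arm holds its last target. There are 200 camera calls.

## Working session

There is one attempt and no reset: what is moved stays moved. The work goes in short steps, Python scripts to look and compute and a tool call to move; the robot and the scene stay as the last step left them, time stands still between calls to the robot, and variables do not carry over. Pictures are saved under pics/ and viewed, at most 14 in all, crops included, and the job is handed in when it is done.

Besides the shell and the picture viewer there is one more tool, called after ">>>" in YAML: its name, and indented under it one key for each argument. servo_tool: Moves the arm, as the interface text tells. Its arguments: {"type":"object","properties":{"targets":{"type":"array"},"force":{"type":"number"}},"required":["targets"]}

```bash
mkdir -p pics; python3 - <<'E'
from station import monitor, viewer
import cv2,pickle
print(monitor.get_state())
for n in("top","side"):
    f=viewer.grab_frame(n); cv2.imwrite(f"pics/{n}0.png",f["color"]); pickle.dump(f,open(n+"0.pkl","wb"))
    print(n,f["fovy"],f["cx"],f["cy"],f["R"],f["t"])
E
```

```text
{'t': 0.0, 'q': array([ 1.61410630e+00,  3.59353234e-01,  1.10708682e-02, -4.00352511e-04,
       -1.22410223e+00, -2.88076051e-01]), 'qd': array([-1.36874478e-03, -7.26965804e-04, -5.91171702e-05,  7.80966385e-04,
        1.61040221e-04,  1.41502654e-03]), 'joint_efforts': array([ 3.23603099e-04, -5.82720530e+01,  2.93052185e+01,  6.99720025e+00,
        7.01768513e-03, -1.64316734e-04]), 'eef_pos': array([0.16347697, 0.65438932, 0.22234064]), 'ee_rot': array([ 3.13996290e+00, -9.04385496e-05, -2.44902338e-01]), 'force': array([ 0.13587189, -0.33839767,  0.2603198 ]), 'moment': array([ 0.02435251, -0.01511893, -0.02309922]), 'gripper_force': 0.0, 'width': 0.08788389919485584}
top 44.48511979076439 316.55456483327055 239.82556540754604 [[ 0.02661833 -0.99963033  0.00553715]
 [-0.99649183 -0.0269736  -0.07922409]
 [ 0.07934416 -0.00340891 -0.99684145]] [-0.02594428  0.50560667  1.22420255]
side 54.93474418019893 322.75619657670546 236.33631675732545 [[ 0.99499466 -0.09797062  0.01968228]
 [-0.03645291 -0.53924641 -0.84135872]
 [ 0.09304203  0.83642995 -0.54011861]] [-0.50434775  0.07221424  0.88538359]
```

View pics/top0.png

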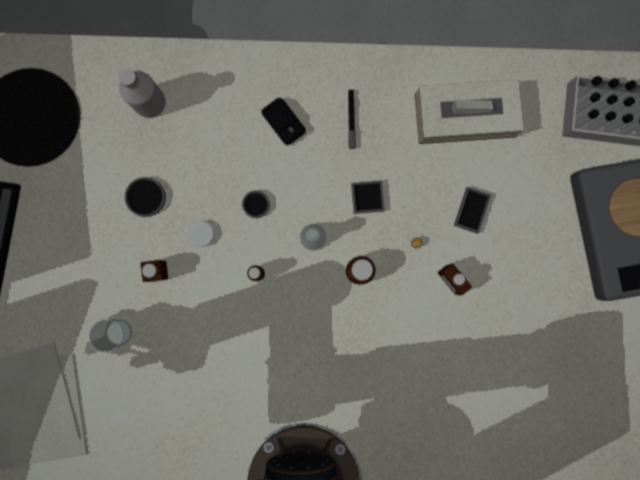

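View pics/side0.png

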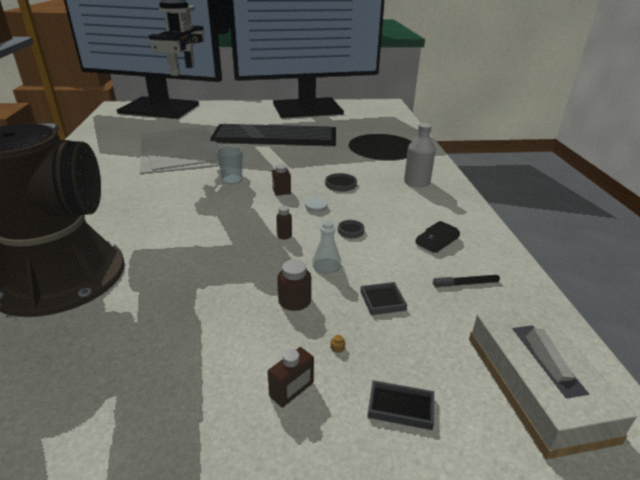

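Top view: the bottles are square (153,271), small (256,273), large (361,270) and oblong (456,279). The cradles are large (146,196), small (256,204), square (368,197) and oblong (472,210), and the flask is at (313,237). The side view shows the same layout. Next I measure.

```bash
cat > cam.py <<'E'
import numpy as np,cv2
def f_(f): return f["color"].shape[0]/2/np.tan(np.radians(f["fovy"]/2))
def ray(f,p,z):
    d=f["R"].T@np.array([(p[0]-f["cx"])/f_(f),(p[1]-f["cy"])/f_(f),1]); o=-f["R"].T@f["t"]
    return (o+d*(z-o[2])/d[2])[:2]
def proj(f,X):
    c=f["R"]@np.array(X)+f["t"]; return np.array([f["cx"],f["cy"]])+f_(f)*c[:2]/c[2]
E
cat > meas.py <<'E'
import pickle
from cam import *
f=pickle.load(open("top0.pkl","rb")); im=f["color"]; b,g,r=[im[...,i].astype(int) for i in range(3)]
amber=((r-b>18)&(r<130)&(r>1.5*g)).astype(np.uint8)
dark=(im.max(2)<75).astype(np.uint8)
white=(im.min(2)>125).astype(np.uint8)
def best(m,c,w=24):
    k=np.zeros_like(m);k[c[1]-w:c[1]+w,c[0]-w:c[0]+w]=1
    cs=cv2.findContours(m*k,cv2.RETR_EXTERNAL,cv2.CHAIN_APPROX_NONE)[0]
    return max(cs,key=cv2.contourArea)
def yaw(f,rect,z):
    P=np.array([ray(f,p,z) for p in cv2.boxPoints(rect)]); o=[]
    for i in (0,1):
        e=P[i+1]-P[i]; o.append((round(np.linalg.norm(e)*1e3,1),round(np.degrees(np.arctan2(e[1],e[0])),1)))
    return o
for n,c,z in (("sq",(153,271),.056),("small",(256,273),.054),("large",(361,270),.058),("obl",(456,279),.056)):
    C=best(amber,c); R=cv2.minAreaRect(C); print(n,np.round(R[0],1),"amber",ray(f,R[0],z),yaw(f,R,z))
    hull=np.zeros_like(amber);cv2.drawContours(hull,[cv2.convexHull(C)],-1,1,-1)
    W=((im.min(2)>75)&(hull>0)).astype(np.uint8); m=cv2.moments(best(W,c),False)
    p=(m["m10"]/m["m00"],m["m01"]/m["m00"]); print("   cap",np.round(p,1),m["m00"],ray(f,p,z+.016))
for n,c in (("Lc",(146,196)),("Sc",(256,204)),("Qc",(368,197)),("Oc",(472,210))):
  for t in (50,85,105):
    C=best((im.max(2)<t).astype(np.uint8),c,30); R=cv2.minAreaRect(C); print(n,t,np.round(R[0],1),ray(f,R[0],.010),yaw(f,R,.01))
E
python3 meas.py
python3 - <<'E'
import cv2
im=cv2.imread("pics/top0.png")[170:300,120:500]
cv2.imwrite("pics/crop0.png",cv2.resize(cv2.convertScaleAbs(im,alpha=1.4),None,fx=2.1,fy=2.1,interpolation=cv2.INTER_CUBIC))
E
```

```text
sq [152.  270.5] amber [0.4311732  0.32286056] [(np.float64(36.8), np.float64(-88.5)), (np.float64(38.9), np.float64(-177.3))]
   cap [150.1 270.8] 95.0 [0.4300804 0.3223469]
small [260.2 274. ] amber [0.4300573  0.10148748] [(np.float64(23.3), np.float64(-13.3)), (np.float64(7.2), np.float64(-103.7))]
   cap [258.5 274. ] 1.0 [0.42958746 0.10345457]
large [358.7 270.8] amber [ 0.44185611 -0.10027835] [(np.float64(49.3), np.float64(-63.5)), (np.float64(52.1), np.float64(-153.8))]
   cap [361.5 269.6] 304.0 [ 0.44389261 -0.10455951]
obl [455.4 278.8] amber [ 0.43073215 -0.29894584] [(np.float64(31.3), np.float64(-47.1)), (np.float64(62.6), np.float64(-137.2))]
   cap [458.5 279.1] 87.0 [ 0.43005732 -0.30140848]
Lc 50 [144.  196.5] [0.59017314 0.36038531] [(np.float64(77.3), np.float64(-88.4)), (np.float64(75.8), np.float64(-177.3))]
Lc 85 [145. 197.] [0.58915004 0.35818897] [(np.float64(85.9), np.float64(-88.4)), (np.float64(82.3), np.float64(-177.3))]
Lc 105 [148.  196.5] [0.59040867 0.35181517] [(np.float64(98.9), np.float64(-88.4)), (np.float64(84.5), np.float64(-177.4))]
Sc 50 [25
[... 421 characters left out ...]
4(58.0), np.float64(-84.3)), (np.float64(57.7), np.float64(-174.9))]
Qc 85 [367.7 196.7] [ 0.60291911 -0.11991371] [(np.float64(65.7), np.float64(-83.2)), (np.float64(66.2), np.float64(-173.8))]
Qc 105 [369.8 196.4] [ 0.60364822 -0.12447777] [(np.float64(77.6), np.float64(-83.6)), (np.float64(67.8), np.float64(-174.3))]
Oc 50 [472.8 209.6] [ 0.58117144 -0.34641847] [(np.float64(79.9), np.float64(-17.8)), (np.float64(46.1), np.float64(-107.1))]
Oc 85 [472.5 209.7] [ 0.58104257 -0.3456659 ] [(np.float64(88.9), np.float64(-17.8)), (np.float64(55.6), np.float64(-107.1))]
Oc 105 [473.8 209.8] [ 0.58090255 -0.34846478] [(np.float64(93.1), np.float64(-17.8)), (np.float64(63.8), np.float64(-107.1))]
```

View pics/crop0.png

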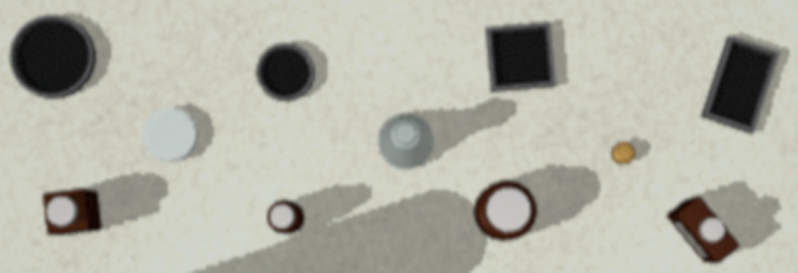

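Bottles and cradles are clear. The oblong's angle is uncertain, so I zoom in on it and on the square bottle, and cross-check the caps from the side view.

```bash
python3 - <<'E'
import cv2,numpy as np,pickle
from cam import *
t=pickle.load(open("top0.pkl","rb"));s=pickle.load(open("side0.pkl","rb"))
a=t["color"][255:300,430:480];b=t["color"][255:300,130:180]
im=np.hstack([cv2.resize(cv2.convertScaleAbs(k,alpha=1.5),None,fx=8,fy=8,interpolation=cv2.INTER_CUBIC) for k in(a,b)])
cv2.imwrite("pics/crop1.png",im)
for n,p,z in(("sq",(149.5,270.5),.072),("sm",(254.3,272.9),.07),("lg",(362.4,269.5),.076),("ob",(458.6,279.5),.072),("flask",(405/2.1+120,133/2.1+170),.1)):
    X=ray(t,p,z); print(n,X,"side px",proj(s,[*X,z]))
for n,p in(("Lc",(.5895,.3585)),("Sc",(.581,.1203)),("Qc",(.603,-.1197)),("Oc",(.581,-.346))): print(n,proj(s,[*p,.005]))
c=[cv2.resize(s["color"][y-30:y+30,x-30:x+30],None,fx=4.4,fy=4.4,interpolation=cv2.INTER_CUBIC) for x,y in((281,175),(284,217),(294,275),(290,365),(327,240))]
c=[cv2.copyMakeBorder(i,2,2,2,2,cv2.BORDER_CONSTANT) for i in c]+[np.zeros((268,268,3),np.uint8)]
cv2.imwrite("pics/crop2.png",np.vstack([np.hstack(c[:3]),np.hstack(c[3:])]))
E
```

```text
sq [0.43072231 0.32350474] side px [280.44164918 165.11395526]
sm [0.431583   0.11202793] side px [282.99580727 206.78322348]
lg [ 0.44413801 -0.10623864] side px [293.47903044 264.94192288]
ob [ 0.42926314 -0.30166356] side px [289.07442025 351.85104065]
flask [ 0.51249137 -0.00440933] side px [326.96421051 221.44978743]
Lc [340.35839219 181.56392864]
Sc [350.37446832 228.30628133]
Qc [381.91156173 297.20625093]
Oc [399.59624649 402.80174418]
```

View pics/crop1.png

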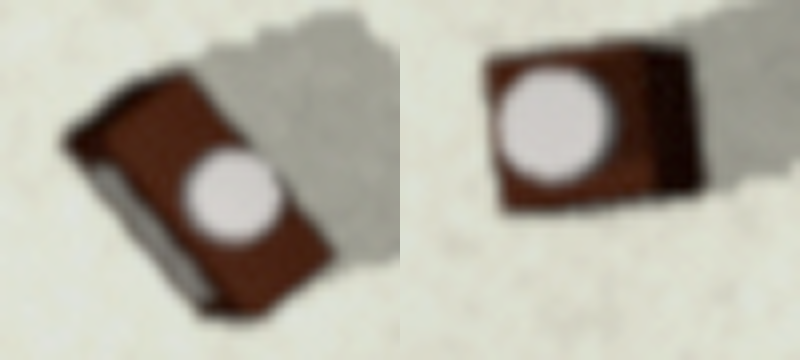

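View pics/crop2.png

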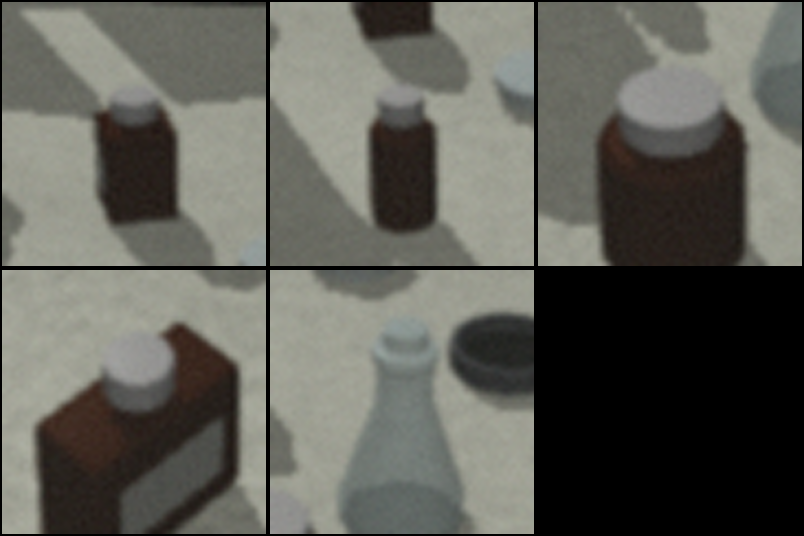

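The crops show the oblong's long edge running (185,70)→(332,255), about 53° in world axes. The square bottle is turned about 8°. The cap positions agree across both views to about 1 px. I start with the square bottle.

>>> servo_tool:
  targets:
    - {"angular": [0, 0, 8.5], "xyz": [0, 0, 0], "claw": 8.76}
    - {"angular": [0, 0, 8.5], "xyz": [0, 0, 0], "claw": 8.76}
    - {"angular": [0, 0, 8.5], "xyz": [0, 0, 0], "claw": 8.76}
    - {"angular": [0, 0, 8.5], "xyz": [0, 0, 0], "claw": 8.76}
    - {"angular": [0, 0, 8.5], "xyz": [0, 0, 0], "claw": 8.76}
    - {"angular": [0, 0, 8.5], "xyz": [0, 0, 0], "claw": 8.76}
    - {"angular": [0, 0, 8.5], "xyz": [0, 0, 0], "claw": 8.76}
    - {"angular": [0, 0, 8.5], "xyz": [0, 0, 0], "claw": 8.76}
    - {"angular": [0, 0, 0], "xyz": [3.65, -2.2, 0], "claw": 8.76}
    - {"angular": [0, 0, 0], "xyz": [3.65, -2.2, 0], "claw": 8.76}
    - {"angular": [0, 0, 0], "xyz": [3.65, -2.2, 0], "claw": 8.76}
    - {"angular": [0, 0, 0], "xyz": [3.65, -2.2, 0], "claw": 8.76}
    - {"angular": [0, 0, 0], "xyz": [3.65, -2.2, 0], "claw": 8.76}
    - {"angular": [0, 0, 0], "xyz": [3.65, -2.2, 0], "claw": 8.76}
    - {"angular": [0, 0, 0], "xyz": [3.65, -2.2, 0], "claw": 8.76}
    - {"angular": [0, 0, 0], "xyz": [3.65, -2.2, 0], "claw": 8.76}
    - {"angular": [0, 0, 0], "xyz": [3.65, -2.2, 0], "claw": 8.76}
    - {"angular": [0, 0, 0], "xyz": [3.65, -2.2, 0], "claw": 8.76}
  force: 25

```text
t: 1.9
eef_pos: [0.4328, 0.3223, 0.2231]
ee_rot: [3.141, -0.0, -1.431]
force: [0.9, -0.4, 0.5]
width: 0.0873
gripper_force: 0.0
```

```bash
cat > go.py <<'E'
import sys,numpy as np
from station import monitor
from scipy.spatial.transform import Rotation as Ro
s=monitor.get_state(); x,y,z,yaw=map(float,sys.argv[1:5])
R=Ro.from_euler('xyz',s["ee_rot"]); T=Ro.from_euler('xyz',[np.pi,0,np.radians(yaw)])
e=np.array([x,y,z])-s["eef_pos"]
print("t",s["t"],"pos",s["eef_pos"].round(4),"rot",np.degrees(s["ee_rot"]).round(2),"w",s["width"],"gf",s["gripper_force"],"F",s["force"].round(1))
print("turn deg",np.degrees((R.inv()*T).as_rotvec()).round(2),"shift cm before turn",(R.inv().apply(e)*100).round(2),"after turn",(T.inv().apply(e)*100).round(2))
E
python3 go.py .431 .3235 .045 -82
```

```text
t 1.9 pos [0.4328 0.3223 0.2231] rot [ 1.7999e+02 -1.0000e-02 -8.2020e+01] w 0.08728461508969128 gf 0.0 F [ 0.9 -0.4  0.5]
turn deg [ 0.01 -0.01 -0.02] shift cm before turn [-0.15  0.15 17.81] after turn [-0.15  0.16 17.81]
```

Descend, close, and check the grip.

>>> servo_tool:
  targets:
    - {"angular": [0, 0, 0], "xyz": [-0.15, 0.15, 3], "claw": 8.76}
    - {"angular": [0, 0, 0], "xyz": [0, 0, 3], "claw": 8.76}
    - {"angular": [0, 0, 0], "xyz": [0, 0, 3], "claw": 8.76}
    - {"angular": [0, 0, 0], "xyz": [0, 0, 3], "claw": 8.76}
    - {"angular": [0, 0, 0], "xyz": [0, 0, 2.5], "claw": 8.76}
    - {"angular": [0, 0, 0], "xyz": [0, 0, 2], "claw": 8.76}
    - {"angular": [0, 0, 0], "xyz": [0, 0, 1.3], "claw": 8.76}
    - {"angular": [0, 0, 0], "xyz": [0, 0, 0], "claw": 6.5}
    - {"angular": [0, 0, 0], "xyz": [0, 0, 0], "claw": 5.5}
    - {"angular": [0, 0, 0], "xyz": [0, 0, 0], "claw": 4.8}
    - {"angular": [0, 0, 0], "xyz": [0, 0, 0], "claw": 4.4}
    - {"angular": [0, 0, 0], "xyz": [0, 0, 0], "claw": 4.0}
    - {"angular": [0, 0, 0], "xyz": [0, 0, 0], "claw": 3.5}
    - {"angular": [0, 0, 0], "xyz": [0, 0, 0], "claw": 3}
    - {"angular": [0, 0, 0], "xyz": [0, 0, 0], "claw": 3}
    - {"angular": [0, 0, 0], "xyz": [0, 0, 0], "claw": 3}
  force: 25

```text
t: 3.5
eef_pos: [0.4307, 0.3254, 0.0456]
ee_rot: [-3.141, 0.0, -1.431]
force: [0.5, -0.5, 3.6]
width: 0.0418
gripper_force: 24.9
```

```bash
python3 go.py .603 -.12 .20 -83.8
```

```text
t 3.5 pos [0.4307 0.3254 0.0456] rot [-1.7997e+02  2.0000e-02 -8.2010e+01] w 0.041847133015909255 gf 24.915651977062225 F [ 0.5 -0.5  3.6]
turn deg [-0.03  0.02  1.79] shift cm before turn [ 46.5  -10.89 -15.45] after turn [ 46.14 -12.32 -15.44]
```

>>> servo_tool:
  targets:
    - {"angular": [0, 0, 0], "xyz": [0, 0, -1], "claw": 3}
    - {"angular": [0, 0, 0], "xyz": [0, 0, -2.4], "claw": 3}
    - {"angular": [0, 0, 0], "xyz": [0, 0, -4], "claw": 3}
    - {"angular": [0, 0, 0], "xyz": [0, 0, -4], "claw": 3}
    - {"angular": [0, 0, 1.8], "xyz": [0, 0, -4], "claw": 3}
    - {"angular": [0, 0, 0], "xyz": [1.5, -0.4, 0], "claw": 3}
    - {"angular": [0, 0, 0], "xyz": [3, -0.8, 0], "claw": 3}
    - {"angular": [0, 0, 0], "xyz": [4, -1.07, 0], "claw": 3}
    - {"angular": [0, 0, 0], "xyz": [4, -1.07, 0], "claw": 3}
    - {"angular": [0, 0, 0], "xyz": [4, -1.07, 0], "claw": 3}
    - {"angular": [0, 0, 0], "xyz": [4, -1.07, 0], "claw": 3}
    - {"angular": [0, 0, 0], "xyz": [4, -1.07, 0], "claw": 3}
    - {"angular": [0, 0, 0], "xyz": [4, -1.07, 0], "claw": 3}
    - {"angular": [0, 0, 0], "xyz": [4, -1.07, 0], "claw": 3}
    - {"angular": [0, 0, 0], "xyz": [4, -1.07, 0], "claw": 3}
    - {"angular": [0, 0, 0], "xyz": [4, -1.07, 0], "claw": 3}
    - {"angular": [0, 0, 0], "xyz": [3, -0.8, 0], "claw": 3}
    - {"angular": [0, 0, 0], "xyz": [2.6, -0.7, 0], "claw": 3}
    - {"angular": [0, 0, 0], "xyz": [0, 0, 0], "claw": 3}
    - {"angular": [0, 0, 0], "xyz": [0, 0, 0], "claw": 3}

```text
t: 5.5
eef_pos: [0.6019, -0.1205, 0.1986]
ee_rot: [3.14, 0.0, -1.465]
force: [0.3, 0.2, -1.7]
width: 0.042
gripper_force: 24.9
```

```bash
python3 go.py .603 -.12 .052 -83.8; python3 - <<'E'
from station import viewer
import cv2
im=viewer.grab_frame("side")["color"]
cv2.imwrite("pics/s1.png",cv2.resize(cv2.convertScaleAbs(im[130:370,220:500],alpha=1.4),None,fx=2.4,fy=2.4,interpolation=cv2.INTER_CUBIC))
E
```

```text
t 5.5 pos [ 0.6019 -0.1205  0.1986] rot [ 1.7991e+02  3.0000e-02 -8.3930e+01] w 0.04199170201604279 gf 24.91534799337387 F [ 0.3  0.2 -1.7]
turn deg [ 0.09  0.03 -0.13] shift cm before turn [-0.03 -0.14 14.65] after turn [-0.04 -0.12 14.66]
```

View pics/s1.png

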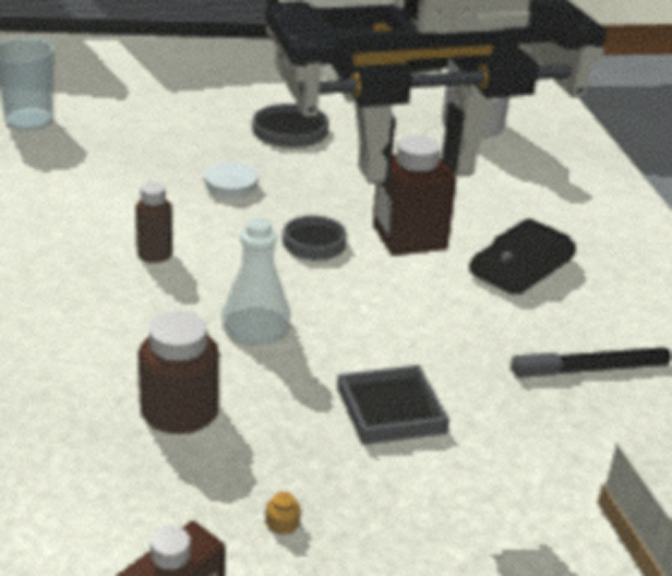

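The square bottle hangs upright, with its cap at (418,148) in the crop, over the square cradle at (390,400). Lower it, release, and rise.

>>> servo_tool:
  targets:
    - {"angular": [0, 0, 0], "xyz": [-0.05, -0.13, 2], "claw": 3}
    - {"angular": [0, 0, 0], "xyz": [0, 0, 3.5], "claw": 3}
    - {"angular": [0, 0, 0], "xyz": [0, 0, 3.5], "claw": 3}
    - {"angular": [0, 0, 0], "xyz": [0, 0, 2.5], "claw": 3}
    - {"angular": [0, 0, 0], "xyz": [0, 0, 1.5], "claw": 3}
    - {"angular": [0, 0, 0], "xyz": [0, 0, 0.8], "claw": 3}
    - {"angular": [0, 0, 0], "xyz": [0, 0, 0.4], "claw": 3}
    - {"angular": [0, 0, 0], "xyz": [0, 0, 0.2], "claw": 3}
    - {"angular": [0, 0, 0], "xyz": [0, 0, 0.1], "claw": 3}
    - {"angular": [0, 0, 0], "xyz": [0, 0, 0], "claw": 3}
    - {"angular": [0, 0, 0], "xyz": [0, 0, 0], "claw": 3}

```text
t: 6.65
eef_pos: [0.6042, -0.1193, 0.0549]
ee_rot: [-3.141, -0.0, -1.463]
force: [0.9, 0.5, -1.6]
width: 0.0413
gripper_force: 24.9
```

```bash
python3 go.py .603 -.12 .0506 -83.8
```

```text
t 6.65 pos [ 0.6042 -0.1193  0.0549] rot [-179.94   -0.    -83.83] w 0.041293390812778545 gf 24.91529256105423 F [ 0.9  0.5 -1.6]
turn deg [-0.06 -0.   -0.03] shift cm before turn [0.06 0.13 0.43] after turn [0.06 0.12 0.43]
```

>>> servo_tool:
  targets:
    - {"angular": [0, 0, 0], "xyz": [0, 0, 0.1], "claw": 3}
    - {"angular": [0, 0, 0], "xyz": [0, 0, 0.1], "claw": 3}
    - {"angular": [0, 0, 0], "xyz": [0, 0, 0.1], "claw": 3}
    - {"angular": [0, 0, 0], "xyz": [0, 0, 0], "claw": 3}

```text
t: 7.05
eef_pos: [0.6037, -0.1193, 0.051]
ee_rot: [3.141, 0.0, -1.463]
force: [0.3, 0.4, -0.9]
width: 0.0416
gripper_force: 24.9
```

>>> servo_tool:
  targets:
    - {"angular": [0, 0, 0], "xyz": [0, 0, 0.1], "claw": 3}
    - {"angular": [0, 0, 0], "xyz": [0, 0, 0], "claw": 3}

```text
t: 7.25
eef_pos: [0.6039, -0.1193, 0.0507]
ee_rot: [-3.141, -0.0, -1.463]
force: [-0.8, 0.7, 2.3]
width: 0.0419
gripper_force: 24.9
```

>>> servo_tool:
  targets:
    - {"angular": [0, 0, 0], "xyz": [0, 0, 0], "claw": 4.6}
    - {"angular": [0, 0, 0], "xyz": [0, 0, 0], "claw": 5.2}
    - {"angular": [0, 0, 0], "xyz": [0, 0, 0], "claw": 6}
    - {"angular": [0, 0, 0], "xyz": [0, 0, 0], "claw": 7}
    - {"angular": [0, 0, 0], "xyz": [0, 0, -0.5], "claw": 7.5}
    - {"angular": [0, 0, 0], "xyz": [0, 0, -2], "claw": 8.76}
    - {"angular": [0, 0, 0], "xyz": [0, 0, -4], "claw": 8.76}
    - {"angular": [0, 0, 0], "xyz": [0, 0, -4.5], "claw": 8.76}
    - {"angular": [0, 0, 6.2], "xyz": [0, 0, -4], "claw": 8.76}
    - {"angular": [0, 0, 0], "xyz": [-0.3, 4, 0], "claw": 8.76}
    - {"angular": [0, 0, 0], "xyz": [-0.4, 4, 0], "claw": 8.76}
    - {"angular": [0, 0, 0], "xyz": [-0.3, 4, 0], "claw": 8.76}
    - {"angular": [0, 0, 0], "xyz": [-0.3, 4, 0], "claw": 8.76}
    - {"angular": [0, 0, 0], "xyz": [0, 0, 0], "claw": 8.76}
    - {"angular": [0, 0, 0], "xyz": [0, 0, 0], "claw": 8.76}

```text
t: 8.75
eef_pos: [0.4436, -0.1062, 0.2015]
ee_rot: [-3.139, 0.0, -1.571]
force: [0.5, -0.4, -0.4]
width: 0.0873
gripper_force: 0.0
```

```bash
python3 go.py .444 -.106 .047 -90
```

```text
t 8.75 pos [ 0.4436 -0.1062  0.2015] rot [-1.7985e+02  2.0000e-02 -8.9990e+01] w 0.08728277496884834 gf 0.0 F [ 0.5 -0.4 -0.4]
turn deg [-0.15  0.02  0.01] shift cm before turn [-1.000e-02 -0.000e+00  1.545e+01] after turn [-0.02 -0.04 15.45]
```

>>> servo_tool:
  targets:
    - {"angular": [0, 0, 0], "xyz": [0, 0, 2], "claw": 8.76}
    - {"angular": [0, 0, 0], "xyz": [0, 0, 3.5], "claw": 8.76}
    - {"angular": [0, 0, 0], "xyz": [0, 0, 3.5], "claw": 8.76}
    - {"angular": [0, 0, 0], "xyz": [0, 0, 3], "claw": 8.76}
    - {"angular": [0, 0, 0], "xyz": [0, 0, 2], "claw": 8.76}
    - {"angular": [0, 0, 0], "xyz": [0, 0, 1.4], "claw": 8.76}
    - {"angular": [0, 0, 0], "xyz": [0, 0, 0], "claw": 8}
    - {"angular": [0, 0, 0], "xyz": [0, 0, 0], "claw": 7.2}
    - {"angular": [0, 0, 0], "xyz": [0, 0, 0], "claw": 6.6}
    - {"angular": [0, 0, 0], "xyz": [0, 0, 0], "claw": 6.2}
    - {"angular": [0, 0, 0], "xyz": [0, 0, 0], "claw": 5.8}
    - {"angular": [0, 0, 0], "xyz": [0, 0, 0], "claw": 5}
    - {"angular": [0, 0, 0], "xyz": [0, 0, 0], "claw": 4.5}
    - {"angular": [0, 0, 0], "xyz": [0, 0, 0], "claw": 4.5}

```text
t: 10.15
eef_pos: [0.4448, -0.1061, 0.0469]
ee_rot: [-3.14, 0.0, -1.571]
force: [1.1, 0.2, 6.9]
width: 0.0578
gripper_force: 25.0
```

```bash
python3 go.py .5895 .3585 .20 -90
```

```text
t 10.15 pos [ 0.4448 -0.1061  0.0469] rot [-179.89    0.    -90.  ] w 0.057757461351341015 gf 25.003280087839812 F [1.1 0.2 6.9]
turn deg [-0.11  0.    0.  ] shift cm before turn [-46.46 -14.5  -15.28] after turn [-46.46 -14.47 -15.31]
```

Width reads 57.8 mm rather than 60, so I lift a little and look from the top.

>>> servo_tool:
  targets:
    - {"angular": [0, 0, 0], "xyz": [0, 0, -0.5], "claw": 4.5}
    - {"angular": [0, 0, 0], "xyz": [0, 0, -1], "claw": 4.5}
    - {"angular": [0, 0, 0], "xyz": [0, 0, -1.5], "claw": 4.5}
    - {"angular": [0, 0, 0], "xyz": [0, 0, 0], "claw": 4.5}
    - {"angular": [0, 0, 0], "xyz": [0, 0, 0], "claw": 4.5}

```text
t: 10.65
eef_pos: [0.4436, -0.1061, 0.0764]
ee_rot: [-3.141, 0.0, -1.572]
force: [0.0, -0.2, -2.7]
width: 0.0577
gripper_force: 25.0
```

```bash
python3 go.py .5895 .3585 .20 -90; python3 - <<'E'
from station import viewer
import cv2,numpy as np
im=viewer.grab_frame("side")["color"]
tp=viewer.grab_frame("top")["color"]
a=cv2.resize(im[190:340,230:430],(400,300),interpolation=cv2.INTER_CUBIC);b=cv2.resize(tp[170:320,300:500],(400,300),interpolation=cv2.INTER_CUBIC)
cv2.imwrite("pics/s2.png",cv2.convertScaleAbs(np.hstack([a,b]),alpha=1.4))
E
```

```text
t 10.65 pos [ 0.4436 -0.1061  0.0764] rot [-1.7998e+02  2.0000e-02 -9.0050e+01] w 0.05768418979104104 gf 24.99900871189311 F [ 0.  -0.2 -2.7]
turn deg [-0.02  0.02 -0.05] shift cm before turn [-46.48 -14.56 -12.34] after turn [-46.46 -14.59 -12.36]
```

View pics/s2.png

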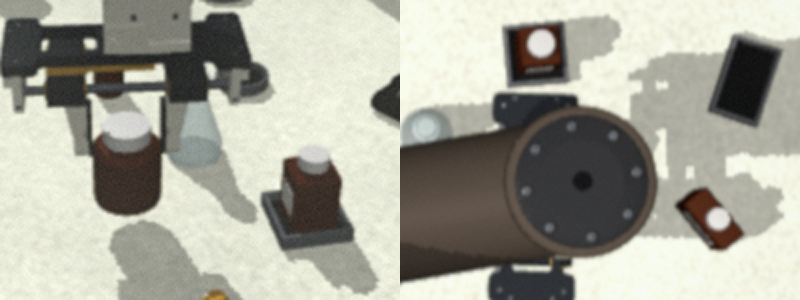

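The large bottle hangs upright and centred, cap at (125,130). The square bottle sits straight in its cradle, at (540,50) in the right half. Continue.

>>> servo_tool:
  targets:
    - {"angular": [0, 0, 0], "xyz": [0, 0, -3], "claw": 4.5}
    - {"angular": [0, 0, 0], "xyz": [0, 0, -4], "claw": 4.5}
    - {"angular": [0, 0, 0], "xyz": [0, 0, -3.5], "claw": 4.5}
    - {"angular": [0, 0, 0], "xyz": [0, 0, -2], "claw": 4.5}
    - {"angular": [0, 0, 0], "xyz": [-1.6, -0.5, 0], "claw": 4.5}
    - {"angular": [0, 0, 0], "xyz": [-3.2, -1, 0], "claw": 4.5}
    - {"angular": [0, 0, 0], "xyz": [-4, -1.25, 0], "claw": 4.5}
    - {"angular": [0, 0, 0], "xyz": [-4, -1.25, 0], "claw": 4.5}
    - {"angular": [0, 0, 0], "xyz": [-4, -1.25, 0], "claw": 4.5}
    - {"angular": [0, 0, 0], "xyz": [-4, -1.25, 0], "claw": 4.5}
    - {"angular": [0, 0, 0], "xyz": [-4, -1.25, 0], "claw": 4.5}
    - {"angular": [0, 0, 0], "xyz": [-4, -1.25, 0], "claw": 4.5}
    - {"angular": [0, 0, 0], "xyz": [-4, -1.25, 0], "claw": 4.5}
    - {"angular": [0, 0, 0], "xyz": [-4, -1.25, 0], "claw": 4.5}
    - {"angular": [0, 0, 0], "xyz": [-4, -1.25, 0], "claw": 4.5}
    - {"angular": [0, 0, 0], "xyz": [-3.6, -1.1, 0], "claw": 4.5}
    - {"angular": [0, 0, 0], "xyz": [-2, -0.6, 0], "claw": 4.5}
    - {"angular": [0, 0, 0], "xyz": [0, 0, 0], "claw": 4.5}
    - {"angular": [0, 0, 0], "xyz": [0, 0, 0], "claw": 4.5}

```text
t: 12.65
eef_pos: [0.5879, 0.3576, 0.1993]
ee_rot: [3.139, -0.002, -1.571]
force: [-0.3, -1.0, -2.6]
width: 0.0578
gripper_force: 25.0
```

```bash
python3 go.py .5895 .3585 .052 -90
```

```text
t 12.65 pos [0.5879 0.3576 0.1993] rot [ 1.7986e+02 -1.2000e-01 -9.0000e+01] w 0.057775291046056505 gf 24.999212846159935 F [-0.3 -1.  -2.6]
turn deg [ 0.14 -0.12 -0.  ] shift cm before turn [-0.12 -0.2  14.73] after turn [-0.09 -0.16 14.73]
```

>>> servo_tool:
  targets:
    - {"angular": [0, 0, 0], "xyz": [-0.1, -0.15, 2], "claw": 4.5}
    - {"angular": [0, 0, 0], "xyz": [0, 0, 3.5], "claw": 4.5}
    - {"angular": [0, 0, 0], "xyz": [0, 0, 3.5], "claw": 4.5}
    - {"angular": [0, 0, 0], "xyz": [0, 0, 2.5], "claw": 4.5}
    - {"angular": [0, 0, 0], "xyz": [0, 0, 1.5], "claw": 4.5}
    - {"angular": [0, 0, 0], "xyz": [0, 0, 0.8], "claw": 4.5}
    - {"angular": [0, 0, 0], "xyz": [0, 0, 0.4], "claw": 4.5}
    - {"angular": [0, 0, 0], "xyz": [0, 0, 0.2], "claw": 4.5}
    - {"angular": [0, 0, 0], "xyz": [0, 0, 0.1], "claw": 4.5}
    - {"angular": [0, 0, 0], "xyz": [0, 0, 0.1], "claw": 4.5}
    - {"angular": [0, 0, 0], "xyz": [0, 0, 0], "claw": 4.5}

```text
t: 13.75
eef_pos: [0.5902, 0.359, 0.0559]
ee_rot: [-3.141, 0.001, -1.571]
force: [0.8, -0.2, -3.0]
width: 0.058
gripper_force: 25.0
```

>>> servo_tool:
  targets:
    - {"angular": [0, 0, 0], "xyz": [0, 0, 0.1], "claw": 4.5}
    - {"angular": [0, 0, 0], "xyz": [0, 0, 0], "claw": 4.5}

```text
t: 13.95
eef_pos: [0.59, 0.3588, 0.0544]
ee_rot: [-3.141, 0.0, -1.571]
force: [1.1, -0.6, -2.6]
width: 0.0577
gripper_force: 25.0
```

>>> servo_tool:
  targets:
    - {"angular": [0, 0, 0], "xyz": [0, 0, 0.1], "claw": 4.5}
    - {"angular": [0, 0, 0], "xyz": [0, 0, 0.05], "claw": 4.5}
    - {"angular": [0, 0, 0], "xyz": [0, 0, 0], "claw": 4.5}

```text
t: 14.25
eef_pos: [0.59, 0.3587, 0.0526]
ee_rot: [3.141, -0.0, -1.571]
force: [0.0, 0.7, -3.6]
width: 0.0575
gripper_force: 25.0
```

>>> servo_tool:
  targets:
    - {"angular": [0, 0, 0], "xyz": [0, 0, 0.1], "claw": 4.5}
    - {"angular": [0, 0, 0], "xyz": [0, 0, 0], "claw": 4.5}

```text
t: 14.45
eef_pos: [0.5901, 0.3589, 0.0521]
ee_rot: [-3.141, 0.0, -1.571]
force: [-1.7, -0.5, 0.9]
width: 0.0577
gripper_force: 25.0
```

>>> servo_tool:
  targets:
    - {"angular": [0, 0, 0], "xyz": [0, 0, 0], "claw": 6.2}
    - {"angular": [0, 0, 0], "xyz": [0, 0, 0], "claw": 6.8}
    - {"angular": [0, 0, 0], "xyz": [0, 0, 0], "claw": 7.5}
    - {"angular": [0, 0, 0], "xyz": [0, 0, 0], "claw": 8.76}
    - {"angular": [0, 0, 0], "xyz": [0, 0, 0], "claw": 8.76}
    - {"angular": [0, 0, 0], "xyz": [0, 0, -0.5], "claw": 8.76}
    - {"angular": [0, 0, 0], "xyz": [0, 0, -2], "claw": 8.76}
    - {"angular": [0, 0, 0], "xyz": [0, 0, -4], "claw": 8.76}
    - {"angular": [0, 0, 0], "xyz": [0, 0, -4.5], "claw": 8.76}
    - {"angular": [0, 0, 0], "xyz": [0, 0, -4], "claw": 8.76}
    - {"angular": [0, 0, 0], "xyz": [3.53, 2.26, 0], "claw": 8.76}
    - {"angular": [0, 0, 0], "xyz": [3.53, 2.26, 0], "claw": 8.76}
    - {"angular": [0, 0, 0], "xyz": [3.53, 2.26, 0], "claw": 8.76}
    - {"angular": [0, 0, 0], "xyz": [3.53, 2.26, 0], "claw": 8.76}
    - {"angular": [0, 0, 0], "xyz": [3.53, 2.26, 0], "claw": 8.76}
    - {"angular": [0, 0, 0], "xyz": [3.53, 2.26, 0], "claw": 8.76}
    - {"angular": [0, 0, 0], "xyz": [3.53, 2.26, 0], "claw": 8.76}
    - {"angular": [0, 0, 0], "xyz": [0, 0, 0], "claw": 8.76}
    - {"angular": [0, 0, 0], "xyz": [0, 0, 0], "claw": 8.76}

```text
t: 16.35
eef_pos: [0.4318, 0.1113, 0.2029]
ee_rot: [-3.14, 0.001, -1.572]
force: [0.7, -0.1, 0.4]
width: 0.0877
gripper_force: 0.0
```

```bash
python3 go.py .431 .111 .044 -90; python3 - <<'E'
from station import viewer
import cv2
im=viewer.grab_frame("side")["color"]
cv2.imwrite("pics/s3.png",cv2.resize(cv2.convertScaleAbs(im[100:340,220:460],alpha=1.4),None,fx=2.4,fy=2.4,interpolation=cv2.INTER_CUBIC))
E
```

```text
t 16.35 pos [0.4318 0.1113 0.2029] rot [-1.7988e+02  8.0000e-02 -9.0070e+01] w 0.08768185610170652 gf 0.0 F [ 0.7 -0.1  0.4]
turn deg [-0.12  0.08 -0.07] shift cm before turn [ 0.06  0.11 15.89] after turn [ 0.03  0.08 15.89]
```

View pics/s3.png

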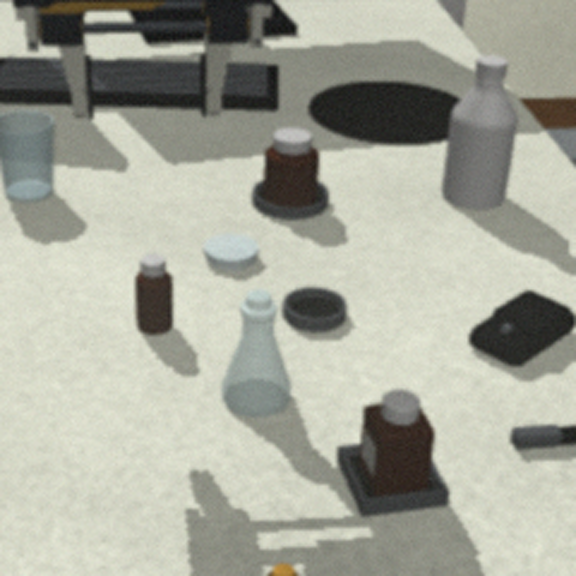

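The large bottle stands centred in its cradle at (291,190) and the square bottle is seated at (395,455). Next I grasp the small bottle at (153,295).

>>> servo_tool:
  targets:
    - {"angular": [0, 0, 0], "xyz": [0, 0.05, 2], "claw": 7}
    - {"angular": [0, 0, 0], "xyz": [0, 0, 3.5], "claw": 7}
    - {"angular": [0, 0, 0], "xyz": [0, 0, 3.5], "claw": 7}
    - {"angular": [0, 0, 0], "xyz": [0, 0, 3.3], "claw": 7}
    - {"angular": [0, 0, 0], "xyz": [0, 0, 2], "claw": 7}
    - {"angular": [0, 0, 0], "xyz": [0, 0, 1.5], "claw": 7}
    - {"angular": [0, 0, 0], "xyz": [0, 0, 0], "claw": 6}
    - {"angular": [0, 0, 0], "xyz": [0, 0, 0], "claw": 5}
    - {"angular": [0, 0, 0], "xyz": [0, 0, 0], "claw": 4.2}
    - {"angular": [0, 0, 0], "xyz": [0, 0, 0], "claw": 3.7}
    - {"angular": [0, 0, 0], "xyz": [0, 0, 0], "claw": 3.2}
    - {"angular": [0, 0, 0], "xyz": [0, 0, 0], "claw": 2.7}
    - {"angular": [0, 0, 0], "xyz": [0, 0, 0], "claw": 2.2}
    - {"angular": [0, 0, 0], "xyz": [0, 0, 0], "claw": 2.2}
  force: 20

```text
t: 17.8
eef_pos: [0.4318, 0.112, 0.0442]
ee_rot: [-3.141, 0.001, -1.571]
force: [-0.0, -0.0, 4.1]
width: 0.0316
gripper_force: 20.0
```

```bash
python3 go.py .581 .1203 .20 -90
```

```text
t 17.8 pos [0.4318 0.112  0.0442] rot [-1.7994e+02  3.0000e-02 -9.0010e+01] w 0.03159422570950253 gf 20.01093448139727 F [-0.  -0.   4.1]
turn deg [-0.06  0.03 -0.01] shift cm before turn [ -0.84 -14.94 -15.56] after turn [ -0.83 -14.92 -15.58]
```

>>> servo_tool:
  targets:
    - {"angular": [0, 0, 0], "xyz": [0, 0, -0.6], "claw": 2.2}
    - {"angular": [0, 0, 0], "xyz": [0, 0, -2], "claw": 2.2}
    - {"angular": [0, 0, 0], "xyz": [0, 0, -4], "claw": 2.2}
    - {"angular": [0, 0, 0], "xyz": [0, 0, -4], "claw": 2.2}
    - {"angular": [0, 0, 0], "xyz": [0, 0, -3], "claw": 2.2}
    - {"angular": [0, 0, 0], "xyz": [0, 0, -1.8], "claw": 2.2}
    - {"angular": [0, 0, 0], "xyz": [-0.1, -2, 0], "claw": 2.2}
    - {"angular": [0, 0, 0], "xyz": [-0.2, -3.5, 0], "claw": 2.2}
    - {"angular": [0, 0, 0], "xyz": [-0.25, -4, 0], "claw": 2.2}
    - {"angular": [0, 0, 0], "xyz": [-0.2, -3.5, 0], "claw": 2.2}
    - {"angular": [0, 0, 0], "xyz": [-0.1, -1.95, 0], "claw": 2.2}
    - {"angular": [0, 0, 0], "xyz": [0, 0, 0], "claw": 2.2}
    - {"angular": [0, 0, 0], "xyz": [0, 0, 0], "claw": 2.2}

```text
t: 19.1
eef_pos: [0.58, 0.1198, 0.1969]
ee_rot: [3.139, -0.001, -1.572]
force: [0.0, -0.1, -0.4]
width: 0.0311
gripper_force: 20.0
```

```bash
python3 go.py .581 .1203 .0495 -90; python3 - <<'E'
from station import viewer
import cv2
im=viewer.grab_frame("side")["color"]
cv2.imwrite("pics/s4.png",cv2.resize(cv2.convertScaleAbs(im[80:320,240:440],alpha=1.4),None,fx=2.4,fy=2.4,interpolation=cv2.INTER_CUBIC))
E
```

```text
t 19.1 pos [0.58   0.1198 0.1969] rot [ 1.7988e+02 -4.0000e-02 -9.0070e+01] w 0.031072708884807485 gf 19.995245979425817 F [ 0.  -0.1 -0.4]
turn deg [ 0.12 -0.04 -0.07] shift cm before turn [-0.06 -0.13 14.74] after turn [-0.05 -0.1  14.74]
```

View pics/s4.png

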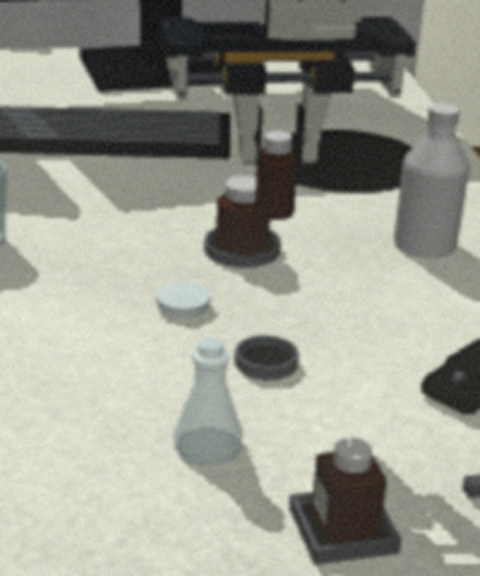

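Small bottle hangs upright at (278,175). Lower it.

>>> servo_tool:
  targets:
    - {"angular": [0, 0, 0], "xyz": [-0.05, -0.1, 2], "claw": 2.2}
    - {"angular": [0, 0, 0], "xyz": [0, 0, 3.5], "claw": 2.2}
    - {"angular": [0, 0, 0], "xyz": [0, 0, 3.5], "claw": 2.2}
    - {"angular": [0, 0, 0], "xyz": [0, 0, 2.5], "claw": 2.2}
    - {"angular": [0, 0, 0], "xyz": [0, 0, 1.5], "claw": 2.2}
    - {"angular": [0, 0, 0], "xyz": [0, 0, 0.8], "claw": 2.2}
    - {"angular": [0, 0, 0], "xyz": [0, 0, 0.4], "claw": 2.2}
    - {"angular": [0, 0, 0], "xyz": [0, 0, 0.2], "claw": 2.2}
    - {"angular": [0, 0, 0], "xyz": [0, 0, 0.1], "claw": 2.2}
    - {"angular": [0, 0, 0], "xyz": [0, 0, 0.1], "claw": 2.2}
    - {"angular": [0, 0, 0], "xyz": [0, 0, 0.1], "claw": 2.2}
    - {"angular": [0, 0, 0], "xyz": [0, 0, 0], "claw": 2.2}
    - {"angular": [0, 0, 0], "xyz": [0, 0, 0], "claw": 2.2}

```text
t: 20.45
eef_pos: [0.5818, 0.1207, 0.0509]
ee_rot: [-3.141, 0.0, -1.571]
force: [-0.0, 0.6, -1.2]
width: 0.0316
gripper_force: 20.0
```

>>> servo_tool:
  targets:
    - {"angular": [0, 0, 0], "xyz": [0, 0, 0.1], "claw": 2.2}
    - {"angular": [0, 0, 0], "xyz": [0, 0, 0], "claw": 2.2}

```text
t: 20.65
eef_pos: [0.5817, 0.1206, 0.0496]
ee_rot: [3.141, -0.0, -1.571]
force: [-0.0, 0.7, 0.9]
width: 0.0313
gripper_force: 20.0
```

>>> servo_tool:
  targets:
    - {"angular": [0, 0, 0], "xyz": [0, 0, 0.05], "claw": 2.2}
    - {"angular": [0, 0, 0], "xyz": [0, 0, 0], "claw": 3.5}
    - {"angular": [0, 0, 0], "xyz": [0, 0, 0], "claw": 4}
    - {"angular": [0, 0, 0], "xyz": [0, 0, 0], "claw": 4.8}
    - {"angular": [0, 0, 0], "xyz": [0, 0, 0], "claw": 6}
    - {"angular": [0, 0, 0], "xyz": [0, 0, 0], "claw": 6}
    - {"angular": [0, 0, 0], "xyz": [0, 0, -0.5], "claw": 7}
    - {"angular": [0, 0, 0], "xyz": [0, 0, -2], "claw": 7}
    - {"angular": [0, 0, 0], "xyz": [0, 0, -4], "claw": 7}
    - {"angular": [0, 0, 0], "xyz": [0, 0, -4.5], "claw": 7}
    - {"angular": [0, 0, 0], "xyz": [0, 0, -4.5], "claw": 7}
    - {"angular": [0, 0, 0], "xyz": [3.8, 1.4, 0], "claw": 7}
    - {"angular": [0, 0, 0], "xyz": [3.8, 1.4, 0], "claw": 7}
    - {"angular": [0, 0, 0], "xyz": [3.8, 1.4, 0], "claw": 7}
    - {"angular": [0, 0, 0], "xyz": [3.8, 1.4, 0], "claw": 7}
    - {"angular": [0, 0, 0], "xyz": [3.8, 1.4, 0], "claw": 7}
    - {"angular": [0, 0, 0], "xyz": [3.8, 1.4, 0], "claw": 7}
    - {"angular": [0, 0, 0], "xyz": [3.8, 1.4, 0], "claw": 7}
    - {"angular": [0, 0, 0], "xyz": [3.8, 1.4, 0], "claw": 7}
    - {"angular": [0, 0, 0], "xyz": [3.8, 1.4, 0], "claw": 7}

```text
t: 22.65
eef_pos: [0.4548, -0.2227, 0.205]
ee_rot: [-3.141, -0.0, -1.571]
force: [0.7, 0.0, 0.2]
width: 0.0699
gripper_force: 0.0
```

>>> servo_tool:
  targets:
    - {"angular": [0, 0, 0], "xyz": [3.8, 1.4, 0], "claw": 8}
    - {"angular": [0, 0, 0], "xyz": [3.8, 1.4, 0], "claw": 8}
    - {"angular": [0, 0, 7.3], "xyz": [0, 0, 0], "claw": 8}
    - {"angular": [0, 0, 7.3], "xyz": [0, 0, 0], "claw": 8}
    - {"angular": [0, 0, 7.3], "xyz": [0, 0, 0], "claw": 8}
    - {"angular": [0, 0, 7.3], "xyz": [0, 0, 0], "claw": 8}
    - {"angular": [0, 0, 7.3], "xyz": [0, 0, 0], "claw": 8}
    - {"angular": [0, 0, 0], "xyz": [0, 0, 0], "claw": 8}
    - {"angular": [0, 0, 0], "xyz": [0, 0, 0], "claw": 8}

```text
t: 23.55
eef_pos: [0.4275, -0.2973, 0.2046]
ee_rot: [-3.141, 0.0, -2.204]
force: [-0.1, -0.3, 0.3]
width: 0.0799
gripper_force: 0.0
```

```bash
python3 go.py .4293 -.3017 .045 -126.5; python3 - <<'E'
from station import viewer
import cv2
im=viewer.grab_frame("side")["color"]
cv2.imwrite("pics/s5.png",cv2.resize(cv2.convertScaleAbs(im[100:460,200:500],alpha=1.4),None,fx=1.66,fy=1.66,interpolation=cv2.INTER_CUBIC))
E
```

```text
t 23.55 pos [ 0.4275 -0.2973  0.2046] rot [-1.7998e+02  1.0000e-02 -1.2631e+02] w 0.07987672580687957 gf 0.0 F [-0.1 -0.3  0.3]
turn deg [-0.02  0.01  0.19] shift cm before turn [ 0.26 -0.4  15.96] after turn [ 0.25 -0.4  15.96]
```

View pics/s5.png

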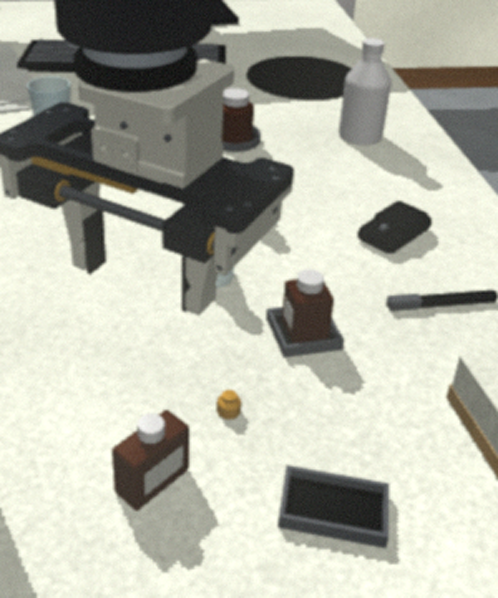

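Oblong at (150,460): the jaw line is square to its broad faces. Descend and grip.

>>> servo_tool:
  targets:
    - {"angular": [0, 0, 0], "xyz": [0.25, -0.4, 2], "claw": 8}
    - {"angular": [0, 0, 0], "xyz": [0, 0, 3.5], "claw": 8}
    - {"angular": [0, 0, 0], "xyz": [0, 0, 3.5], "claw": 8}
    - {"angular": [0, 0, 0], "xyz": [0, 0, 3.3], "claw": 8}
    - {"angular": [0, 0, 0], "xyz": [0, 0, 2.2], "claw": 8}
    - {"angular": [0, 0, 0], "xyz": [0, 0, 1.4], "claw": 8}
    - {"angular": [0, 0, 0], "xyz": [0, 0, 0], "claw": 7}
    - {"angular": [0, 0, 0], "xyz": [0, 0, 0], "claw": 6}
    - {"angular": [0, 0, 0], "xyz": [0, 0, 0], "claw": 5}
    - {"angular": [0, 0, 0], "xyz": [0, 0, 0], "claw": 4.2}
    - {"angular": [0, 0, 0], "xyz": [0, 0, 0], "claw": 3.6}
    - {"angular": [0, 0, 0], "xyz": [0, 0, 0], "claw": 3.2}
    - {"angular": [0, 0, 0], "xyz": [0, 0, 0], "claw": 2.8}
    - {"angular": [0, 0, 0], "xyz": [0, 0, 0], "claw": 2.2}
    - {"angular": [0, 0, 0], "xyz": [0, 0, 0], "claw": 2.0}
    - {"angular": [0, 0, 0], "xyz": [0, 0, 0], "claw": 2.0}
  force: 25

```text
t: 25.2
eef_pos: [0.4298, -0.3019, 0.0456]
ee_rot: [-3.141, 0.0, -2.208]
force: [0.5, 0.1, 5.3]
width: 0.0325
gripper_force: 21.8
```

```bash
python3 go.py .581 -.346 .20 162.2
```

```text
t 25.2 pos [ 0.4298 -0.3019  0.0456] rot [-1.7994e+02  1.0000e-02 -1.2651e+02] w 0.03248681231130919 gf 21.849079200765118 F [0.5 0.1 5.3]
turn deg [-4.000e-02  4.000e-02  7.129e+01] shift cm before turn [ -5.45 -14.8  -15.42] after turn [-15.75   0.42 -15.44]
```

>>> servo_tool:
  targets:
    - {"angular": [0, 0, 0], "xyz": [0, 0, 0], "claw": 2.0}
    - {"angular": [0, 0, 0], "xyz": [0, 0, 0], "claw": 2.0}
    - {"angular": [0, 0, 0], "xyz": [0, 0, 0], "claw": 2.0}

```text
t: 25.5
eef_pos: [0.4298, -0.3019, 0.0456]
ee_rot: [-3.141, 0.0, -2.208]
force: [0.8, 0.7, 5.3]
width: 0.0326
gripper_force: 21.8
```

>>> servo_tool:
  targets:
    - {"angular": [0, 0, 0], "xyz": [0, 0, -0.6], "claw": 2.0}
    - {"angular": [0, 0, 0], "xyz": [0, 0, -2], "claw": 2.0}
    - {"angular": [0, 0, 0], "xyz": [0, 0, -4], "claw": 2.0}
    - {"angular": [0, 0, 0], "xyz": [0, 0, -4], "claw": 2.0}
    - {"angular": [0, 0, 0], "xyz": [0, 0, -3], "claw": 2.0}
    - {"angular": [0, 0, 0], "xyz": [0, 0, -1.8], "claw": 2.0}
    - {"angular": [0, 0, 0], "xyz": [0, 0, 0], "claw": 2.0}

```text
t: 26.2
eef_pos: [0.43, -0.302, 0.2018]
ee_rot: [-3.138, 0.001, -2.208]
force: [0.3, 0.2, -0.7]
width: 0.0326
gripper_force: 22.0
```

```bash
python3 go.py .581 -.346 .20 162.2;  python3 - <<'E'
from station import viewer
import cv2
im=viewer.grab_frame("side")["color"]
cv2.imwrite("pics/s6.png",cv2.resize(cv2.convertScaleAbs(im[160:460,200:450],alpha=1.4),None,fx=2,fy=2,interpolation=cv2.INTER_CUBIC))
E
```

```text
t 26.2 pos [ 0.43   -0.302   0.2018] rot [-1.7979e+02  7.0000e-02 -1.2653e+02] w 0.03259155613077949 gf 21.96872714208439 F [ 0.3  0.2 -0.7]
turn deg [-0.13  0.19 71.27] shift cm before turn [ -5.45 -14.75   0.24] after turn [-15.72   0.42   0.18]
```

View pics/s6.png

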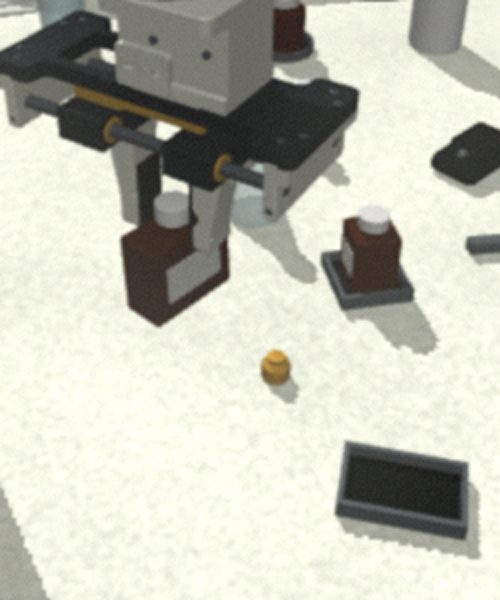

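The oblong bottle is held upright, but the 32.6 mm width hints that it may not be flush with the pads. I check its yaw from its bottom edge, (158,323)→(229,278) in the crop.

```bash
python3 - <<'E'
import pickle
from cam import *
s=pickle.load(open("side0.pkl","rb"))
def ang(p,q,z):
    a,b=[ray(s,(u/2+200,v/2+160),z) for u,v in(p,q)]; d=b-a; print(np.linalg.norm(d),np.degrees(np.arctan2(d[1],d[0])))
ang((158,324),(229,279),.156); ang((128,307),(158,324),.156)
im=cv2.imread("pics/s6.png")[170:340,100:250]
cv2.imwrite("pics/s7.png",cv2.resize(im,None,fx=3.5,fy=3.5,interpolation=cv2.INTER_CUBIC))
E
```

```text
0.0604353365995392 39.513426457376006
0.024749995093498726 -42.31320815090779
```

View pics/s7.png

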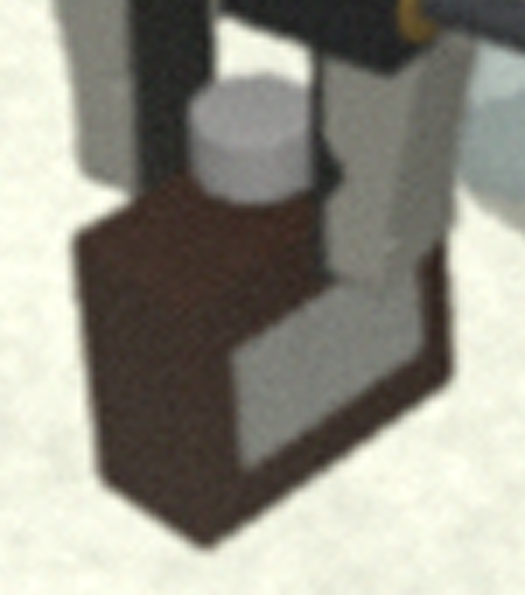

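The arithmetic for that edge was wrong: the true long axis is about 41°, so the pads hold it about 11° askew. I set the bottle back down where it stood and regrip it square.

>>> servo_tool:
  targets:
    - {"angular": [0, 0, 0], "xyz": [0, 0, 2], "claw": 2}
    - {"angular": [0, 0, 0], "xyz": [0, 0, 3.5], "claw": 2}
    - {"angular": [0, 0, 0], "xyz": [0, 0, 3.5], "claw": 2}
    - {"angular": [0, 0, 0], "xyz": [0, 0, 3], "claw": 2}
    - {"angular": [0, 0, 0], "xyz": [0, 0, 1.8], "claw": 2}
    - {"angular": [0, 0, 0], "xyz": [0, 0, 0.9], "claw": 2}
    - {"angular": [0, 0, 0], "xyz": [0, 0, 0.4], "claw": 2}
    - {"angular": [0, 0, 0], "xyz": [0, 0, 0.2], "claw": 2}
    - {"angular": [0, 0, 0], "xyz": [0, 0, 0.1], "claw": 2}
    - {"angular": [0, 0, 0], "xyz": [0, 0, 0], "claw": 2}
    - {"angular": [0, 0, 0], "xyz": [0, 0, 0], "claw": 2}

```text
t: 27.35
eef_pos: [0.4298, -0.3018, 0.046]
ee_rot: [-3.14, 0.001, -2.208]
force: [-0.2, 0.8, -0.9]
width: 0.0325
gripper_force: 22.0
```

```bash
python3 - <<'E'
import pickle
from cam import *
s=pickle.load(open("side0.pkl","rb"));t=pickle.load(open("top0.pkl","rb"))
def a(f,p,q,z):
    A,B=ray(f,p,z),ray(f,q,z);d=B-A;print(A,B,np.linalg.norm(d).round(4),np.degrees(np.arctan2(d[1],d[0])).round(1))
T=lambda u,v:(430+u/8,255+v/8)
a(t,T(332,255),T(185,70),.056)
a(t,T(205,315),T(70,140),.0)
S=lambda u,v:((u/3.5+100)/2+200,(v/3.5+170)/2+160)
a(s,S(207,548),S(452,378),.156);a(s,S(207,548),S(105,480),.156)
E
```

```text
[ 0.41518363 -0.3321853 ] [ 0.46155727 -0.29411294] 0.06 39.4
[ 0.39862468 -0.31330376] [ 0.44445235 -0.27665941] 0.0587 38.6
[ 0.41821072 -0.33366587] [ 0.46436116 -0.29193248] 0.0622 42.1
[ 0.41821072 -0.33366587] [ 0.40049871 -0.31493076] 0.0258 133.4
```

>>> servo_tool:
  targets:
    - {"angular": [0, 0, 0], "xyz": [0, 0, 0.05], "claw": 2}
    - {"angular": [0, 0, 0], "xyz": [0, 0, 0], "claw": 3.6}
    - {"angular": [0, 0, 0], "xyz": [0, 0, 0], "claw": 4.4}
    - {"angular": [0, 0, 0], "xyz": [0, 0, 0], "claw": 5.5}
    - {"angular": [0, 0, 0], "xyz": [0, 0, 0], "claw": 7}
    - {"angular": [0, 0, 0], "xyz": [0, 0, 0], "claw": 7}
    - {"angular": [0, 0, 5.5], "xyz": [0, 0, 0], "claw": 7}
    - {"angular": [0, 0, 6], "xyz": [0, 0, 0], "claw": 7}
    - {"angular": [0, 0, 0], "xyz": [0, 0, 0], "claw": 6}
    - {"angular": [0, 0, 0], "xyz": [0, 0, 0], "claw": 5}
    - {"angular": [0, 0, 0], "xyz": [0, 0, 0], "claw": 4.2}
    - {"angular": [0, 0, 0], "xyz": [0, 0, 0], "claw": 3.6}
    - {"angular": [0, 0, 0], "xyz": [0, 0, 0], "claw": 3.2}
    - {"angular": [0, 0, 0], "xyz": [0, 0, 0], "claw": 2.8}
    - {"angular": [0, 0, 0], "xyz": [0, 0, 0], "claw": 2.2}
    - {"angular": [0, 0, 0], "xyz": [0, 0, 0], "claw": 2.0}
    - {"angular": [0, 0, 0], "xyz": [0, 0, 0], "claw": 2.0}
  force: 25

```text
t: 29.05
eef_pos: [0.4296, -0.3018, 0.0449]
ee_rot: [-3.141, 0.0, -2.409]
force: [1.3, -0.7, 0.2]
width: 0.0296
gripper_force: 25.0
```

```bash
python3 go.py .581 -.346 .20 162.2
```

```text
t 29.05 pos [ 0.4296 -0.3018  0.0449] rot [-1.7997e+02  1.0000e-02 -1.3801e+02] w 0.029557065960065874 gf 24.963586628437042 F [ 1.3 -0.7  0.2]
turn deg [-2.000e-02  3.000e-02  5.979e+01] shift cm before turn [ -8.3  -13.42 -15.5 ] after turn [-15.77   0.42 -15.51]
```

Flush now: 29.6 mm at 25 N. Lift, turn and carry.

>>> servo_tool:
  targets:
    - {"angular": [0, 0, 0], "xyz": [0, 0, -0.6], "claw": 2.0}
    - {"angular": [0, 0, 0], "xyz": [0, 0, -2], "claw": 2.0}
    - {"angular": [0, 0, 0], "xyz": [0, 0, -4], "claw": 2.0}
    - {"angular": [0, 0, 0], "xyz": [0, 0, -4], "claw": 2.0}
    - {"angular": [0, 0, 3.8], "xyz": [0, 0, -3], "claw": 2.0}
    - {"angular": [0, 0, 8], "xyz": [0, 0, -1.8], "claw": 2.0}
    - {"angular": [0, 0, 8], "xyz": [0, 0, 0], "claw": 2.0}
    - {"angular": [0, 0, 8], "xyz": [0, 0, 0], "claw": 2.0}
    - {"angular": [0, 0, 8], "xyz": [0, 0, 0], "claw": 2.0}
    - {"angular": [0, 0, 8], "xyz": [0, 0, 0], "claw": 2.0}
    - {"angular": [0, 0, 8], "xyz": [0, 0, 0], "claw": 2.0}
    - {"angular": [0, 0, 5], "xyz": [0, 0, 0], "claw": 2.0}
    - {"angular": [0, 0, 3], "xyz": [0, 0, 0], "claw": 2.0}
    - {"angular": [0, 0, 0], "xyz": [-2, 0.05, 0], "claw": 2.0}
    - {"angular": [0, 0, 0], "xyz": [-3.5, 0.1, 0], "claw": 2.0}
    - {"angular": [0, 0, 0], "xyz": [-4, 0.1, 0], "claw": 2.0}
    - {"angular": [0, 0, 0], "xyz": [-4, 0.1, 0], "claw": 2.0}
    - {"angular": [0, 0, 0], "xyz": [-2.2, 0.05, 0], "claw": 2.0}
    - {"angular": [0, 0, 0], "xyz": [0, 0, 0], "claw": 2.0}
    - {"angular": [0, 0, 0], "xyz": [0, 0, 0], "claw": 2.0}

```text
t: 31.05
eef_pos: [0.5794, -0.3456, 0.1977]
ee_rot: [3.141, -0.002, 2.83]
force: [-0.3, -0.4, -1.5]
width: 0.0296
gripper_force: 24.9
```

```bash
python3 go.py .581 -.346 .0499 162.2; python3 - <<'E'
from station import viewer
import cv2
im=viewer.grab_frame("side")["color"]
cv2.imwrite("pics/s8.png",cv2.resize(cv2.convertScaleAbs(im[180:460,250:500],alpha=1.4),None,fx=2.1,fy=2.1,interpolation=cv2.INTER_CUBIC))
E
```

```text
t 31.05 pos [ 0.5794 -0.3456  0.1977] rot [ 1.7998e+02 -1.4000e-01  1.6217e+02] w 0.0295520030989315 gf 24.918650686740875 F [-0.3 -0.4 -1.5]
turn deg [ 0.02 -0.14 -0.03] shift cm before turn [-0.21  0.   14.78] after turn [-1.700e-01  1.000e-02  1.478e+01]
```

View pics/s8.png

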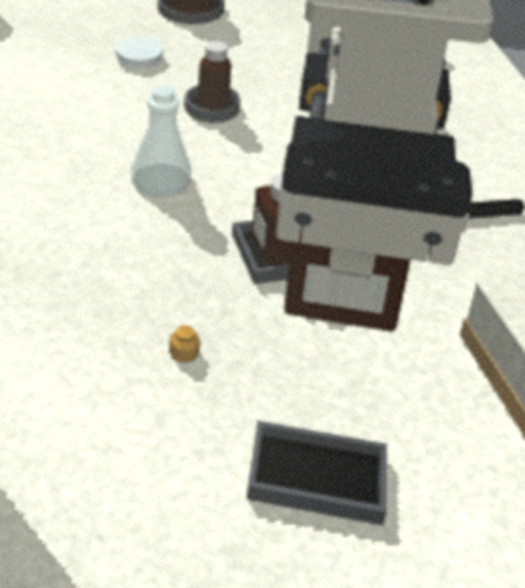

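The oblong's label face at (345,290) is parallel to its cradle at (318,470). The small bottle is in its cradle at (213,85). Lower it.

>>> servo_tool:
  targets:
    - {"angular": [0, 0, 0], "xyz": [-0.15, 0, 2], "claw": 2}
    - {"angular": [0, 0, 0], "xyz": [0, 0, 3.5], "claw": 2}
    - {"angular": [0, 0, 0], "xyz": [0, 0, 3.5], "claw": 2}
    - {"angular": [0, 0, 0], "xyz": [0, 0, 2.5], "claw": 2}
    - {"angular": [0, 0, 0], "xyz": [0, 0, 1.5], "claw": 2}
    - {"angular": [0, 0, 0], "xyz": [0, 0, 0.8], "claw": 2}
    - {"angular": [0, 0, 0], "xyz": [0, 0, 0.4], "claw": 2}
    - {"angular": [0, 0, 0], "xyz": [0, 0, 0.2], "claw": 2}
    - {"angular": [0, 0, 0], "xyz": [0, 0, 0.1], "claw": 2}
    - {"angular": [0, 0, 0], "xyz": [0, 0, 0.1], "claw": 2}
    - {"angular": [0, 0, 0], "xyz": [0, 0, 0.1], "claw": 2}
    - {"angular": [0, 0, 0], "xyz": [0, 0, 0], "claw": 2}
    - {"angular": [0, 0, 0], "xyz": [0, 0, 0], "claw": 2}

```text
t: 32.4
eef_pos: [0.5814, -0.3464, 0.0519]
ee_rot: [-3.142, 0.0, 2.83]
force: [0.2, 0.3, -1.3]
width: 0.0295
gripper_force: 24.9
```

>>> servo_tool:
  targets:
    - {"angular": [0, 0, 0], "xyz": [0, 0, 0.1], "claw": 2}
    - {"angular": [0, 0, 0], "xyz": [0, 0, 0], "claw": 2}

```text
t: 32.6
eef_pos: [0.5813, -0.3463, 0.0507]
ee_rot: [3.142, -0.0, 2.83]
force: [-0.1, 0.5, -1.6]
width: 0.0295
gripper_force: 24.9
```

>>> servo_tool:
  targets:
    - {"angular": [0, 0, 0], "xyz": [0, 0, 0.1], "claw": 2}
    - {"angular": [0, 0, 0], "xyz": [0, 0, 0], "claw": 2}

```text
t: 32.8
eef_pos: [0.5815, -0.3464, 0.05]
ee_rot: [-3.141, 0.0, 2.831]
force: [-1.3, 0.6, -0.8]
width: 0.0296
gripper_force: 24.9
```

>>> servo_tool:
  targets:
    - {"angular": [0, 0, 0], "xyz": [0, 0, 0], "claw": 3.4}
    - {"angular": [0, 0, 0], "xyz": [0, 0, 0], "claw": 4}
    - {"angular": [0, 0, 0], "xyz": [0, 0, 0], "claw": 5}
    - {"angular": [0, 0, 0], "xyz": [0, 0, 0], "claw": 6.5}
    - {"angular": [0, 0, 0], "xyz": [0, 0, 0], "claw": 6.5}
    - {"angular": [0, 0, 0], "xyz": [0, 0, -0.5], "claw": 6.5}
    - {"angular": [0, 0, 0], "xyz": [0, 0, -2], "claw": 6.5}
    - {"angular": [0, 0, 0], "xyz": [0, 0, -4], "claw": 6.5}
    - {"angular": [0, 0, 0], "xyz": [0, 0, -4.5], "claw": 6.5}
    - {"angular": [0, 0, 0], "xyz": [0, 0, -4], "claw": 6.5}
    - {"angular": [0, 0, 0], "xyz": [4, 0, 0], "claw": 6.5}
    - {"angular": [0, 0, 0], "xyz": [4.5, 0, 0], "claw": 6.5}
    - {"angular": [0, 0, 0], "xyz": [4.5, 0, 0], "claw": 6.5}
    - {"angular": [0, 0, 0], "xyz": [2, 0, 0], "claw": 6.5}
    - {"angular": [0, 0, 0], "xyz": [0, 0, 0], "claw": 6.5}
    - {"angular": [0, 0, 0], "xyz": [0, 0, 0], "claw": 6.5}

```text
t: 34.4
eef_pos: [0.4389, -0.3006, 0.2009]
ee_rot: [-3.142, 0.002, 2.831]
force: [-0.8, 0.1, 0.4]
width: 0.0648
gripper_force: 0.0
```

```bash
python3 - <<'E'
from station import viewer
import cv2,numpy as np
im=viewer.grab_frame("side")["color"][140:440,240:460]
tp=viewer.grab_frame("top")["color"][150:260,110:510]
a=cv2.resize(im,None,fx=1.1,fy=1.1);b=cv2.resize(tp,(800,220),interpolation=cv2.INTER_CUBIC)
o=np.zeros((550,800,3),np.uint8);o[:220]=b;o[220:550,:242]=a
cv2.imwrite("pics/end.png",cv2.convertScaleAbs(o,alpha=1.4))
E
```

```text
(no output)
```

View pics/end.png

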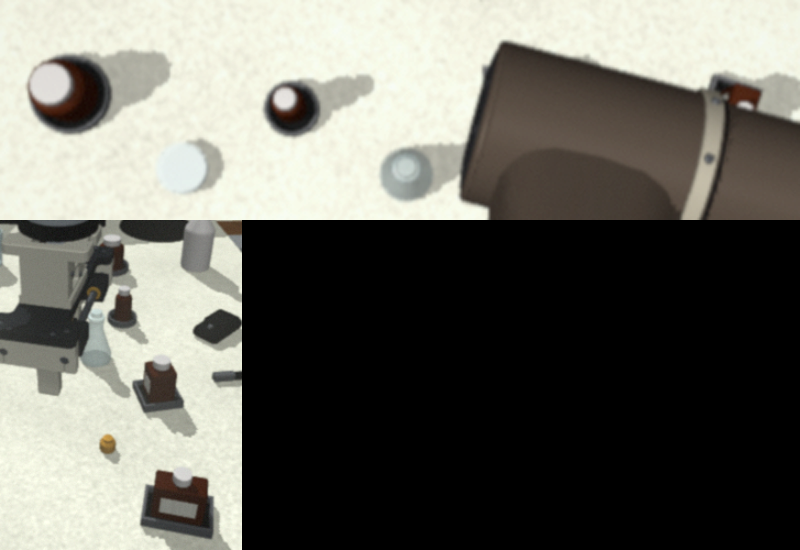

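The last picture shows all four bottles upright in their matching cradles. The oblong at (180,500) and the square at (160,385) look straight, and the flask is where it was.

```bash
python3 -c "
from station import order; print(order.job_done())"
```

```text
the job is handed in; nothing more can be done
None
```

I stood all four bottles upright in their matching cradles, left the flask untouched, and handed the job in at about 34 s; the oblong needed one regrip, and I judged straightness by eye in the last picture.

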